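Stack a loaded vial tray on its base and drive in the locking wedge

ROBOT

A 6-joint arm with a two-finger parallel gripper is mounted at the origin on a cart in front of the work surface, level with it; the furniture and walls round the work are solid. World frame = base frame: x ahead of the robot, y to its left, z up, the work surface at z = 0. Lengths are in mm, angles in rad, forces in N, time in s.
With the tool pointing down it reaches from about 275 to 1000 mm from the base axis. Payload 8.4 kg.
Tool frame: the origin (TCP) lies at the centre of the arm's flange, where the gripper is bolted on; the fingertips stand 173 mm ahead of it and the grasp point (between the pads) lies 155 mm ahead of it (tcp_to_tips is the distance from the TCP to the fingertips, in mm); z points along the fingers, x is the direction in which the jaws open and shut, and the axes are right-handed (so a half turn about z gives the same grasp; the last joint's range is limited). The gripper opens to 85 mm and grips with 20 to 120 N. Pads are 22 mm wide; open, the fingers measure 114 mm over their backs; the gripper's body (76 mm by 85 mm) begins 54 mm behind the grasp point. The pads swing forward as they close: fully open they stand 13 mm farther back than shut.
Start: joints at [-1.312, 0.353, 1.633, -0, 1.155, -0.002], TCP at [161.157, -603.869, 404.681] pointing down, gripper open.
Joint ranges: [-2.63, 2.63], [-0.92, 2.1], [0.06, 2.66], [-1.3, 4.44], [0, 2.69], [-3.02, 3.02]. Speed limits (rad/s): [2.22, 2.22, 2.79, 3.14, 3.14, 3.14].

INTERFACE

Orientations are given as [roll, pitch, yaw] about the fixed x, y, z axes, in that order (R = Rz(yaw) Ry(pitch) Rx(roll)).
In Python, from rig import sense, grab_frame, camera_info, sign_off, tcp_to_tips gives the robot as it stands.
- The arm moves only by the shell command python3 -m creep 'ROWS' [FORCE]. ROWS is text: rows parted by semicolons, each of 5 numbers parted by spaces: the opening in per cent of the stroke, from 0 (shut) to 100 (fully open), then the shift along the tool's x, y, z in cm, then the turn about the tool's z in degrees. In form: fingers tx ty tz roll; .... A call has 1 to 20 rows; each row is the pose to reach, as a shift and turn from the pose measured when the call began, along the tool's axes at that moment; what a row does not reach only later rows make up. A row lasts 1/10 s, in which the tool goes at most 50 mm and 8.59 degrees, less where a joint would pass 70% of its speed; a pose out of reach is approached as far as the arm can. A call with a gripper value outside its range is refused whole. The fingers move at their own pace and stop on an object; FORCE is the grip in N (left out, the last holds). Time passes only in rows, so rows that repeat a pose let the fingers close. It gives the time, the measured TCP pose, the force and the opening at its end, in the units of the state.
- sense(): the state, without advancing time (a new reading comes with each control period).
- grab_frame(name): name is "scene" or "top"; returns (picture, depth): 384x512x3 uint8, blue, green, red; 384x512 float32, mm along the optical axis (not along the pixel's ray), 0 where there is no reading.
- camera_info(name): a dict with "vertical_fov" (degrees; the focal length in pixels is half the picture's height over the tangent of half this angle, whatever the lens; pixels are square), "cx", "cy" (the principal point, pixels), "world_to_cam" (4x4, takes a point from world to camera coordinates). Camera axes: x right, y down, z forward; pixel columns grow to the right and rows downward; lengths in mm; the calibration is good to about 2 mm. A picture is of the moment at which its call begins. camera_info takes no time and is no camera call.
- sign_off(): hands the job in, once; it reports no verdict.
The state is a dict: "clock": time; "qpos": joint angles; "qvel": joint speeds; "joint_efforts": joint torques, N m; "eef_pos": TCP position; "tcp_rot": TCP orientation; "contact_force": force on the tool from outside, world axes, zero at the start; "wrist_torque": the same for the moment, N m; "opening": opening from 0.0 (shut) to 1.0 (fully open).
Only numpy, scipy, OpenCV 4.12 (cv2) and the standard library are available. Lean on these libraries where they do the work, as an engineer would, in place of code of your own. Each camera call takes 0.05 s, during which the arm holds its last target.

TASK

Lift the white vial tray by its black handle, keeping it upright, and lower it gently onto the grey base tray so that its four corner lugs drop fully into the blue corner sockets (either way round is fine) with all three vials still standing in their wells. Only then push the orange wedge all the way home along its slot beside the tray, so that its head closes up against the guide and the tray is locked. Leave the beaker, the film roll and the stir bar where they are.

Things in the scene. Friction and masses are not known exactly. Their poses are not given: they have to be found in the camera images.
- vial_tray: White tray, 150 (x) x 130 (y) mm, loose, 0.3 to 0.5 kg loaded, standing on 4 blue corner lugs. Origin: centre of the plane of the lug tips; z up. Lugs: round, 14 mm, 12 long, tapering to 9 at the tip, at x +-62, y +-52. Floor underside at z 12, wall tops z 38; a post at each of y = +-60 carries the black handle bar. Wells 26 mm square at x +-42, y +-34; three hold vials, tops at z 74.
- handle (a point): Middle of the black handle bar of the vial tray, on the tray's z axis, 92 mm above the lug tips. The bar runs along the tray's y, free for 114 mm; section 14 mm (along the tray's x) by 16 mm high. Vials stand 22 mm or more either side of this point along y.
- base_tray: Grey base tray, 152 (x) x 132 (y) mm, fixed. Origin: centre of underside, on the bench; z up. Blue corner blocks, tops z 32, with square pockets 18 mm wide, 14 deep, at x +-62, y +-52. When the tray is fully seated its floor lies on the blocks, its origin 20 mm above this one, with 2 mm play for each lug on every side. Wedge guide at its -x end: x -105 to -78, y -73 to 59, rail up to z 62.
- wedge_head (a point): Middle of the outer end face of the orange wedge's head: in the base tray's frame at x = -88, z = 49 mm, y = -127 mm + joint value, looking to -y. The face is 34 mm (x) by 28 mm high (z 35 to 63 mm). Free space beyond it. The point's axes are the base tray's.
- wedge (a joint): Travel of the orange wedge along the base tray's +y, m: 0 = fully out, 0.040 = fully home (end stop, head 2 mm from the guide's end). It is captive in the slot between guide rail and tray end, needs 5 N (friction) plus light damping (15 N s/m), stays where left, and takes up the tray's play toward +x by up to 3 mm as it goes in. Starts at 0 to 0.008.
- vial_1: Glass vial with cap, 24 mm across, 58 mm tall, loose, 20 g, standing in a well of the vial tray; origin at the centre of its underside; 16 mm above the tray's origin plane.
- vial_2: Glass vial with cap, 24 mm across, 58 mm tall, loose, 20 g, standing in a well of the vial tray; origin at the centre of its underside; 16 mm above the tray's origin plane.
- vial_3: Glass vial with cap, 24 mm across, 58 mm tall, loose, 20 g, standing in a well of the vial tray; origin at the centre of its underside; 16 mm above the tray's origin plane.
- beaker: plastic beaker, 67 mm across and 106 mm tall; loose, must stay where it is. Origin: centre of its underside.
- parafilm_roll: roll of film, 72 mm across and 24 mm high, lying flat; loose, must stay where it is. Origin: centre of its underside.
- stir_bar: small white stir bar, 9x41x9 mm, lying flat; loose, must stay where it is. Origin: centre of its underside.

How it is judged (in metres and radians):
On the way, in this order (a step that is already met when the one before it is completed fails the run):
1. the vial tray sits fully on the base tray, its lugs in the sockets, vials in their wells (z of vial_tray in the frame of base_tray between 0.015 and 0.0235 m and horizontal distance between vial_tray and base_tray below 0.006 m and angle between the x axis of vial_tray and the x axis of base_tray, either way round below 0.06 rad and angle between vial_tray's own z axis and vertical below 0.04 rad and angle between each of vial_1, vial_2, vial_3's own z axis and vertical below 0.2 rad and z of vial_1 in the frame of vial_tray between 0.01 and 0.022 m and z of vial_2 in the frame of vial_tray between 0.01 and 0.022 m and z of vial_3 in the frame of vial_tray between 0.01 and 0.022 m), for 0.2 s.
2. the wedge is pushed fully home with the tray seated (z of vial_tray in the frame of base_tray between 0.015 and 0.0235 m and horizontal distance between vial_tray and base_tray below 0.006 m and angle between the x axis of vial_tray and the x axis of base_tray, either way round below 0.06 rad and angle between vial_tray's own z axis and vertical below 0.04 rad and value of joint wedge above 0.036 m), for 0.2 s.
At the end, for the whole second after the job is handed in: Tray on the base tray, lugs in sockets (3.5 mm of fully down, 6 mm sideways, 0.06 rad of square, 0.04 rad of level), vials upright in their wells, wedge home within 4 mm, all at rest; beaker, film roll and stir bar within 30 mm of their starts (all of step 2 and angle between each of vial_1, vial_2, vial_3's own z axis and vertical below 0.2 rad and z of vial_1 in the frame of vial_tray between 0.01 and 0.022 m and z of vial_2 in the frame of vial_tray between 0.01 and 0.022 m and z of vial_3 in the frame of vial_tray between 0.01 and 0.022 m and linear speed of vial_tray below 0.02 m/s and distance of each of beaker, parafilm_roll, stir_bar from where it was at the start of the episode below 0.03 m); the robot touches nothing.
It fails at once if the tray is dropped into the sockets (falls into them faster than 0.3 m/s) (z of vial_tray in the frame of base_tray below 0.034 m and horizontal distance between vial_tray and base_tray below 0.02 m and linear speed of vial_tray above 0.3 m/s).
It fails at once if the tray is rammed onto the base tray (more than 50 N between them) (contact force between vial_tray and base_tray above 50 N).
It fails at once if the vial tray is tipped by more than 0.4 rad (angle between vial_tray's own z axis and vertical above 0.4 rad).
It fails at once if the beaker, film roll or stir bar is moved by more than 30 mm (distance of any of beaker, parafilm_roll, stir_bar from where it was at the start of the episode above 0.03 m).
It also fails if it takes over 58 s, if anything falls off the work surface, if the arm or the gripper's body presses on something with over 40 N, if the wrist force passes 120 N, or if a joint passes its speed limit or range.

## Working session

There is one attempt and no reset: what is moved stays moved. The work goes in short steps, Python scripts to look and compute and a shell command to move; the robot and the scene stay as the last step left them, time stands still between calls to the robot, and variables do not carry over. Pictures are saved under pics/ and viewed, and the job is handed in when it is done.

```bash
ls; mkdir -p pics; python3 - <<'E'
from rig import *
import cv2,numpy as np
for n in("scene","top"):
    p,d=grab_frame(n);cv2.imwrite(f"pics/{n}0.png",p);np.save(f"pics/{n}0.npy",d)
    i=camera_info(n);print(i)
print(sense(),tcp_to_tips)
E
```

```text
pics
{'vertical_fov': 56.77754475405992, 'cx': 257.15112815038066, 'cy': 192.08965741468506, 'world_to_cam': array([[-5.25192672e-01, -8.50975418e-01,  3.67356520e-03,
         3.56389009e+02],
       [-5.03389097e-01,  3.07188021e-01, -8.07610634e-01,
         3.12708110e+02],
       [ 6.86128322e-01, -4.26000419e-01, -5.89704645e-01,
         5.58520570e+02],
       [ 0.00000000e+00,  0.00000000e+00,  0.00000000e+00,
         1.00000000e+00]])}
{'vertical_fov': 56.87840247461679, 'cx': 258.87804956383775, 'cy': 189.85873981142169, 'world_to_cam': array([[-1.41260785e-02, -9.99695632e-01, -2.02261375e-02,
         7.66520107e+01],
       [-9.98175594e-01,  1.52863824e-02, -5.84107054e-02,
         5.24709616e+02],
       [ 5.87021116e-02,  1.93641226e-02, -9.98087718e-01,
         8.89789832e+02],
       [ 0.00000000e+00,  0.00000000e+00,  0.00000000e+00,
         1.00000000e+00]])}
{'clock': 0.1, 'qpos': array([-1.31240532e+00,  3.53571964e-01,  1.63405349e+00,  4.23491386e-05,
        1.15523037e+00, -2.40865737e-03]), 'qvel': array([-0.00051579, -0.00112184, -0.00256436, -0.00051445,  0.00125014,
        0.00157938]), 'joint_efforts': array([ 3.34942815e-04, -6.06357765e+01, -3.42820501e+01,  6.80850576e-05,
        4.01817219e-03, -7.07404183e-06]), 'eef_pos': array([ 161.10455668, -603.65725776,  404.04363818]), 'tcp_rot': array([-3.14155089e+00,  1.26307719e-03, -1.31001375e+00]), 'contact_force': array([-0.43180648,  0.22933847,  0.41747823]), 'wrist_torque': array([ 6.58195304e-05, -3.11881992e-03, -1.96757150e-02]), 'opening': 0.9992184537614656} 173.4
```

View pics/scene0.png

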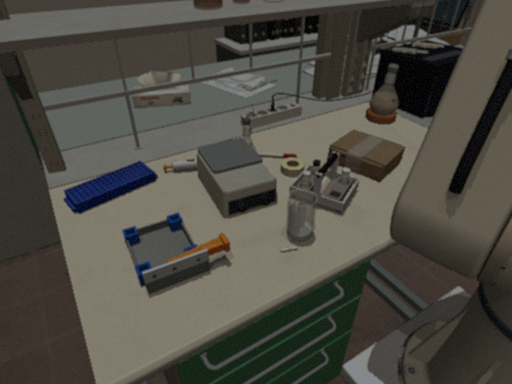

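View pics/top0.png

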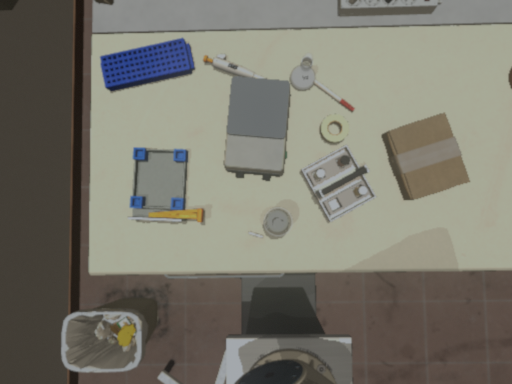

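```bash
cat > h.py <<'E'
from rig import *
import cv2,numpy as np
def geo(n):
    i=camera_info(n);f=192/np.tan(np.radians(i['vertical_fov']/2));return f,i['cx'],i['cy'],np.linalg.inv(i['world_to_cam'])
def cloud(n,d):
    f,cx,cy,T=geo(n);v,u=np.mgrid[:384,:512]
    P=np.stack([(u-cx)/f*d,(v-cy)/f*d,d],-1)@T[:3,:3].T+T[:3,3]
    P[d<=0]=np.nan;return P
def ray(n,u,v,z):
    f,cx,cy,T=geo(n);r=T[:3,:3]@np.array([(u-cx)/f,(v-cy)/f,1]);o=T[:3,3]
    return o+r*(z-o[2])/r[2]
E
python3 - <<'E'
from h import *
p=cv2.imread('pics/top0.png');d=np.load('pics/top0.npy')
a=cv2.resize(p[140:230,120:215],None,fx=6,fy=6,interpolation=cv2.INTER_CUBIC);cv2.imwrite('pics/a.png',a)
a=cv2.resize(p[135:245,240:385],None,fx=5,fy=5,interpolation=cv2.INTER_CUBIC);cv2.imwrite('pics/b.png',a)
P=cloud('top',d)
hsv=cv2.cvtColor(p,cv2.COLOR_BGR2HSV)
m=(hsv[...,0]>100)&(hsv[...,0]<130)&(hsv[...,1]>150)
m[:135]=0
n,l,s,c=cv2.connectedComponentsWithStats(m.astype(np.uint8))
for k in range(1,n):
    if s[k,4]>8:
        q=P[l==k]; print(c[k],s[k,4],np.nanmedian(q,0).round(1), 'ray32',ray('top',*c[k],32).round(1))
# black handle
reg=np.zeros_like(m);reg[150:220,300:375]=1
g=reg&(P[...,2]>80)
q=P[g];print(len(q),q.mean(0),q.min(0),q.max(0))
for z in range(0,120,10): print(z,(reg&(P[...,2]>z)&(P[...,2]<=z+10)).sum())
o=(hsv[...,0]>8)&(hsv[...,0]<22)&(hsv[...,1]>180);o[:200]=0;o[235:]=0
v,u=np.where(o);print(u.min(),u.max(),v.min(),v.max(),np.nanmedian(P[o],0),np.nanmin(P[o],0),np.nanmax(P[o],0))
E
```

```text
[140.         154.45454545] 66 [620.6 372.1  30.4] ray32 [619.6 369.6  32. ]
[137.32307692 201.44615385] 65 [501.3 379.3  30.1] ray32 [500.3 375.8  32. ]
362 [ 540.12051932 -127.36741191   99.02600254] [ 504.41622589 -186.04539417   80.29882849] [577.20804319 -68.60791828 104.48875916]
0 976
10 1051
20 175
30 1307
40 53
50 55
60 34
70 196
80 9
90 220
100 133
110 0Traceback (most recent call last):
  File "<stdin>", line 19, in <module>
    return umr_minimum(a, axis, None, out, keepdims, initial, where)
ValueError: zero-size array to reduction operation minimum which has no identity
```

```bash
ls pics
```

```text
a.png
b.png
scene0.npy
scene0.png
top0.npy
top0.png
```

View pics/a.png

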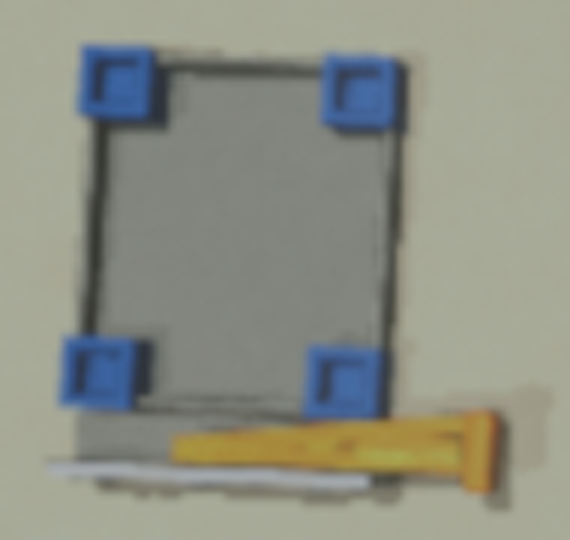

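View pics/b.png

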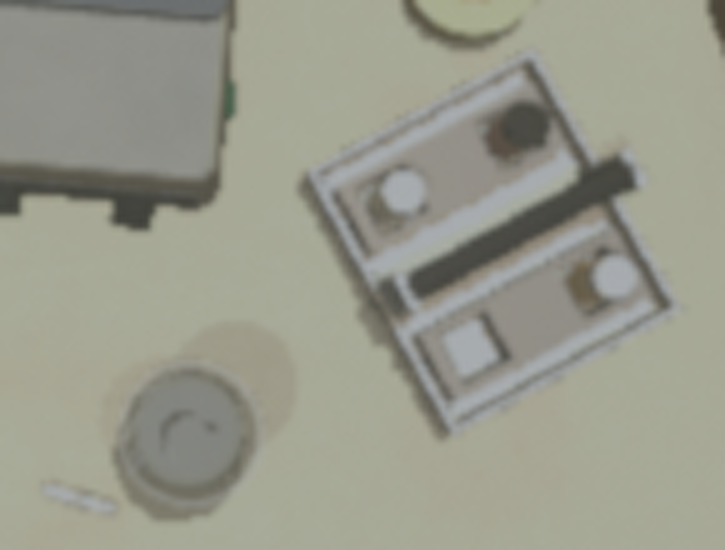

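```bash
python3 - <<'E'
from h import *
p=cv2.imread('pics/top0.png');d=np.load('pics/top0.npy')
P=cloud('top',d)
a=cv2.resize(p[140:230,120:215],None,fx=6,fy=6,interpolation=cv2.INTER_CUBIC)
hsv=cv2.cvtColor(a,cv2.COLOR_BGR2HSV)
def toW(x,y,z): return ray('top',120+(x+.5)/6-.5,140+(y+.5)/6-.5,z)
m=((hsv[...,0]>98)&(hsv[...,0]<130)&(hsv[...,1]>110)&(a[...,0]>110)).astype(np.uint8)
n,l,s,c=cv2.connectedComponentsWithStats(m)
C=[]
for k in range(1,n):
    if s[k,4]>800:
        cs,_=cv2.findContours((l==k).astype(np.uint8),cv2.RETR_EXTERNAL,cv2.CHAIN_APPROX_NONE)
        r=cv2.minAreaRect(max(cs,key=cv2.contourArea));print(r,toW(*r[0],32).round(1))
        C.append(toW(*r[0],32))
print('hand')
for x,y in((122,83),(361,92),(98,373),(344,381)): print(toW(x,y,32).round(1))
C=np.array(C)
print('dist',[[round(np.linalg.norm(a-b),1) for b in C] for a in C])
cen=C.mean(0);print('centre',cen)
# handle
reg=np.zeros(d.shape,bool);reg[150:220,300:375]=1
gray=p.max(-1)
g=reg&(P[...,2]>85)&(P[...,2]<112)
q=P[g];print(np.percentile(q[:,2],[5,25,50,75,95]))
q2=np.array([ray('top',u,v,100) for v,u in zip(*np.where(g))])
r=cv2.minAreaRect(q2[:,:2].astype(np.float32));print(r, q2.mean(0))
w,V=np.linalg.eigh(np.cov(q2[:,:2].T));print(np.degrees(np.arctan2(V[1,1],V[0,1])),w)
# tray wall rect z 30..42
g=reg&(P[...,2]>26)&(P[...,2]<46)
q=P[g][:,:2].astype(np.float32);print(cv2.minAreaRect(q),np.median(P[g][:,2]))
o=hsv
hs=cv2.cvtColor(p,cv2.COLOR_BGR2HSV)
mo=(hs[...,0]>8)&(hs[...,0]<30)&(hs[...,1]>150);mo[:205]=0;mo[225:]=0;mo[:,:140]=0;mo[:,210:]=0
v,u=np.where(mo);print(u.min(),u.max());pp=P[mo];print(np.nanpercentile(pp,[1,50,99],axis=0).round(1))
print('head pix: ',toW(495,455,63),toW(485,410,63),toW(480,490,63))
E
```

```text
((115.71851348876953, 82.6285400390625), (67.32097625732422, 68.95355987548828), 3.900493860244751) [622.5 372.5  32. ]
((358.6304626464844, 92.54290771484375), (70.4229736328125, 67.8712387084961), 1.5074357986450195) [616.5 269.1  32. ]
((97.97123718261719, 371.43145751953125), (68.38153076171875, 70.31058502197266), 3.814074993133545) [500.2 379.3  32. ]
((343.0776062011719, 383.1810607910156), (71.34725952148438, 67.53032684326172), 3.3664603233337402) [493.8 275.8  32. ]
hand
[622.3 369.8  32. ]
[616.7 268.1  32. ]
[499.5 379.3  32. ]
[494.7 275.4  32. ]
dist [[np.float64(0.0), np.float64(103.6), np.float64(122.5), np.float64(161.1)], [np.float64(103.6), np.float64(0.0), np.float64(160.2), np.float64(122.9)], [np.float64(122.5), np.float64(160.2), np.float64(0.0), np.float64(103.8)], [np.float64(161.1), np.float64(122.9), np.float64(103.8), np.float64(0.0)]]
centre [558.23906269 324.1811349   32.        ]
[ 95.29272145  98.20289395  99.549604   100.68138035 101.90582271]
((540.0032348632812, -127.09616088867188), (19.648029327392578, 127.79034423828125), 27.73944854736328) [ 540.0142459  -127.20491023  100.        ]
117.82112999051445 [  19.77982902 1492.06569104]
((540.0913696289062, -127.8415756225586), (149.85719299316406, 132.1050567626953), 27.614938735961914) 36.06697945872378
150 201
[[453.4 209.2  53. ]
 [468.  268.9  56.4]
 [476.4 332.8  64.4]]
head pix:  [463.16727103 206.36750753  63.        ] [481.35629186 210.33462721  63.        ] [449.17831613 212.50066488  63.        ]
```

```bash
cat >> h.py <<'E'
from scipy.spatial.transform import Rotation as Ro
def rel(pos,yaw_deg):
    s=sense();R=Ro.from_euler('xyz',s['tcp_rot'])
    d=R.inv().apply(np.array(pos)-s['eef_pos'])/10
    y=Ro.from_euler('xyz',[np.pi,0,np.radians(yaw_deg)])
    r=(R.inv()*y).as_rotvec(degrees=True)
    print('now',s['clock'],s['eef_pos'].round(1),s['tcp_rot'].round(4),'F',s['contact_force'].round(1),'T',s['wrist_torque'].round(2),'op',round(s['opening'],3))
    print('cm',d.round(2),'turn',r.round(2))
E
python3 - <<'E'
from h import *
d=np.load('pics/top0.npy');P=cloud('top',d)
for n,(a,b,c,e) in dict(balance=(75,180,225,290),beaker=(205,240,262,292),bag=(110,200,385,470)).items():
    q=P[a:b,c:e].reshape(-1,3);q=q[q[:,2]>15];print(n,np.nanmin(q,0).round(),np.nanmax(q,0).round())
rel([540,-127.3,350],27.7)
E
```

```text
balance [551. -12.  15.] [826. 154. 105.]
beaker [416.  -5.  15.] [481.  59. 110.]
bag [ 496. -439.   15.] [ 707. -245.   67.]
now 0.1 [ 161.1 -603.7  404. ] [-3.1416e+00  1.3000e-03 -1.3100e+00] F [-0.4  0.2  0.4] T [ 0.   -0.   -0.02] op 0.999
cm [-36.25 -48.89   5.45] turn [-7.0000e-02  5.0000e-02 -1.0276e+02]
```

```bash
python3 -m creep '100 -1.1 -1.5 0.1 -3; 100 -3.3 -4.5 0.3 -9; 100 -5.5 -7.4 0.6 -15.5; 100 -7.8 -10.5 1 -22; 100 -10.1 -13.6 1.4 -28.5; 100 -12.4 -16.7 1.7 -35; 100 -14.7 -19.8 2 -41.5; 100 -17 -22.9 2.4 -48; 100 -19.3 -26 2.8 -54.5; 100 -21.6 -29.1 3.2 -61; 100 -23.9 -32.2 3.6 -67.5; 100 -26.2 -35.3 4 -74; 100 -28.5 -38.4 4.3 -80.5; 100 -30.8 -41.5 4.6 -87; 100 -33.1 -44.6 4.9 -93.5; 100 -35 -47.2 5.2 -99; 100 -35.9 -48.4 5.4 -101.8; 100 -36.25 -48.89 5.45 -102.76; 100 -36.25 -48.89 5.45 -102.76; 100 -36.25 -48.89 5.45 -102.76' 80
python3 - <<'E'
from h import *
rel([540,-127.3,247],27.7)
p,d=grab_frame('scene');cv2.imwrite('pics/s1.png',p[100:250,240:420].repeat(4,0).repeat(4,1))
E
```

```text
clock: 2.1
eef_pos: [539.3, -127.9, 350.0]
tcp_rot: [-3.14, 0.0, 0.482]
contact_force: [0.0, 0.4, -0.1]
opening: 0.998
now 2.1 [ 539.3 -127.9  350. ] [-3.1403e+00  3.0000e-04  4.8200e-01] F [ 0.   0.4 -0.1] T [-0.01 -0.04  0.  ] op 0.998
cm [ 1.00e-01 -1.00e-02  1.03e+01] turn [-0.08  0.02 -0.08]
```

View pics/s1.png

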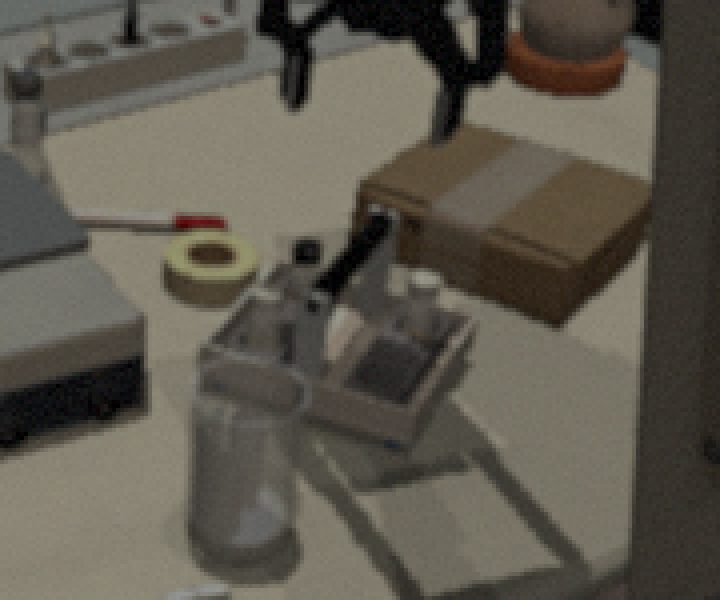

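The picture shows the open gripper straddling the line of the handle (bar around crop pixel 350,260), with the vials and wells clear of both fingers. Next I descend.

```bash
python3 -m creep '100 0.1 0 1 0; 100 0.1 0 2.5 0; 100 0.1 0 4 0; 100 0.1 0 5.5 0; 100 0.1 0 7 0; 100 0.1 0 8.2 0; 100 0.1 0 9.2 0; 100 0.1 0 9.8 0; 100 0.1 0 10.2 0; 100 0.1 0 10.3 0; 100 0.1 0 10.3 0; 50 0.1 0 10.3 0; 30 0.1 0 10.3 0'
python3 - <<'E'
from h import *
rel([540,-127.3,247],27.7)
E
```

```text
clock: 3.45
eef_pos: [540.3, -127.6, 247.5]
tcp_rot: [-3.141, -0.0, 0.482]
contact_force: [0.9, 0.7, -0.0]
opening: 0.689
now 3.45 [ 540.3 -127.6  247.5] [-3.1409e+00 -4.0000e-04  4.8180e-01] F [ 0.9  0.7 -0. ] T [ 0.03 -0.02  0.01] op 0.689
cm [-0.01 -0.04  0.05] turn [-0.04 -0.02 -0.1 ]
```

```bash
python3 -m creep '20 0 0 0 0; 10 0 0 0 0; 0 0 0 0 0; 0 0 0 0 0; 0 0 0 0 0; 0 0 0 0 0; 0 0 0 0 0; 0 0 0 0 0; 0 0 0 0 0; 0 0 0 0 0' 80
python3 - <<'E'
from h import *
rel([540,-127.3,247],27.7)
E
```

```text
clock: 4.45
eef_pos: [540.1, -127.6, 247.5]
tcp_rot: [-3.141, 0.0, 0.482]
contact_force: [-4.2, -1.5, 4.6]
opening: 0.148
now 4.45 [ 540.1 -127.6  247.5] [-3.1406e+00  1.0000e-04  4.8180e-01] F [-4.2 -1.5  4.6] T [-0.23  0.67 -0.03] op 0.148
cm [ 0.01 -0.03  0.05] turn [-0.06  0.   -0.1 ]
```

```bash
python3 -m creep '0 0 0 -0.2 0; 0 0 0 -0.5 0; 0 0 0 -1 0; 0 0 0 -1.6 0; 0 0 0 -2.2 0; 0 0 0 -2.7 0; 0 0 0 -3 0; 0 0 0 -3 0; 0 0 0 -3 0'
python3 - <<'E'
from h import *
rel([540,-127.3,420],27.7)
p,d=grab_frame('scene');cv2.imwrite('pics/s2.png',p[100:250,240:420].repeat(4,0).repeat(4,1))
E
```

```text
clock: 5.35
eef_pos: [540.0, -127.6, 277.5]
tcp_rot: [-3.141, 0.0, 0.482]
contact_force: [0.3, 0.1, -4.2]
opening: 0.147
now 5.35 [ 540.  -127.6  277.5] [-3.1406e+00  1.0000e-04  4.8160e-01] F [ 0.3  0.1 -4.2] T [ 0.01 -0.03 -0.02] op 0.147
cm [ 1.000e-02 -4.000e-02 -1.425e+01] turn [-0.06  0.   -0.1 ]
```

View pics/s2.png

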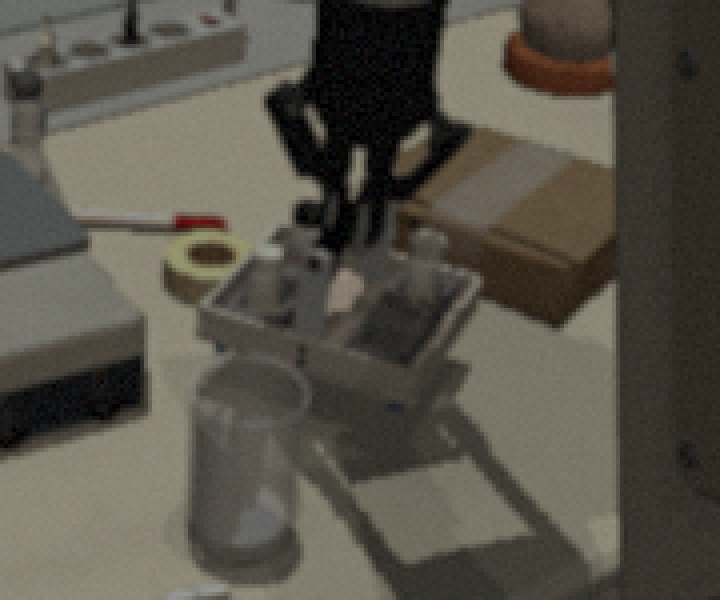

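The tray is clear of the bench and level, with its blue lugs visible at (220,348) and (395,405). The wrist carries 4.2 N, which matches its mass. Next I lift higher, then carry it over.

```bash
python3 -m creep '0 0 0 -0.3 0; 0 0 0 -0.9 0; 0 0 0 -1.9 0; 0 0 0 -3.1 0; 0 0 0 -4.4 0; 0 0 0 -5.7 0; 0 0 0 -7 0; 0 0 0 -8.3 0; 0 0 0 -9.6 0; 0 0 0 -10.9 0; 0 0 0 -12.1 0; 0 0 0 -13.1 0; 0 0 0 -13.8 0; 0 0 0 -14.1 0; 0 0 0 -14.2 0; 0 0 0 -14.2 0'
python3 - <<'E'
from h import *
rel([558.2,324.2,420],-3.3)
E
```

```text
clock: 7.0
eef_pos: [539.9, -127.7, 419.0]
tcp_rot: [-3.14, 0.001, 0.482]
contact_force: [-0.8, -0.6, -5.1]
opening: 0.148
now 7.0 [ 539.9 -127.7  419. ] [-3.140e+00  8.000e-04  4.817e-01] F [-0.8 -0.6 -5.1] T [ 0.04 -0.02 -0.02] op 0.148
cm [ 22.55 -39.2   -0.05] turn [-0.08  0.07 30.9 ]
```

```bash
python3 -m creep '0 0.1 -0.2 0 0.2; 0 0.3 -0.6 0 0.5; 0 0.8 -1.4 0 1.1; 0 1.4 -2.4 0 1.9; 0 2.1 -3.7 0 2.9; 0 2.9 -5.1 0 4; 0 3.8 -6.7 0 5.2; 0 4.8 -8.3 0 6.5; 0 5.7 -9.9 0 7.7; 0 6.6 -11.4 0 8.9; 0 7.5 -12.9 0 10.2; 0 8.4 -14.5 0 11.4; 0 9.2 -15.9 0 12.5; 0 9.8 -17.1 0 13.4; 0 10.4 -18 0 14.2; 0 10.8 -18.8 0 14.8; 0 11.1 -19.3 0 15.2; 0 11.3 -19.6 0 15.4; 0 11.3 -19.6 0 15.4'
python3 - <<'E'
from h import *
rel([558.2,324.2,420],-3.3)
E
```

```text
clock: 8.9
eef_pos: [549.3, 98.6, 419.2]
tcp_rot: [-3.14, 0.001, 0.213]
contact_force: [-0.3, -0.7, -4.8]
opening: 0.147
now 8.9 [549.3  98.6 419.2] [-3.1403e+00  1.2000e-03  2.1320e-01] F [-0.3 -0.7 -4.8] T [-0.01  0.01 -0.  ] op 0.147
cm [  5.64 -21.86  -0.06] turn [-0.07  0.08 15.52]
```

```bash
python3 -m creep '0 0.05 -0.2 0 0.2; 0 0.2 -0.7 0 0.5; 0 0.4 -1.5 0 1.1; 0 0.7 -2.6 0 1.9; 0 1.1 -4.1 0 2.9; 0 1.5 -5.7 0 4; 0 1.9 -7.4 0 5.3; 0 2.4 -9.2 0 6.5; 0 2.8 -10.9 0 7.8; 0 3.3 -12.7 0 9; 0 3.7 -14.4 0 10.2; 0 4.2 -16.2 0 11.5; 0 4.6 -17.7 0 12.6; 0 4.9 -19 0 13.5; 0 5.2 -20.1 0 14.3; 0 5.4 -21 0 14.9; 0 5.55 -21.5 0 15.3; 0 5.64 -21.86 0 15.5; 0 5.64 -21.86 0 15.5; 0 5.64 -21.86 0 15.5'
python3 - <<'E'
from h import *
rel([558.2,324.2,330],-3.3)
for n in('scene','top'):
    p,d=grab_frame(n);np.save(f'pics/{n}3.npy',d);cv2.imwrite(f'pics/{n}3f.png',p)
    c=p[100:300,80:280] if n=='scene' else p[110:240,90:250]
    cv2.imwrite(f'pics/{n}3.png',cv2.resize(c,None,fx=3 if n=='scene' else 4,fy=3 if n=='scene' else 4,interpolation=cv2.INTER_CUBIC))
E
```

```text
clock: 10.9
eef_pos: [558.2, 323.9, 419.4]
tcp_rot: [-3.141, 0.002, -0.057]
contact_force: [1.0, -0.3, -4.0]
opening: 0.149
now 10.9 [558.2 323.9 419.4] [-3.1409e+00  1.6000e-03 -5.7400e-02] F [ 1.  -0.3 -4. ] T [ 0.01 -0.01  0.03] op 0.149
cm [ 0.01 -0.02  8.94] turn [-0.04  0.09  0.01]
```

View pics/scene3.png

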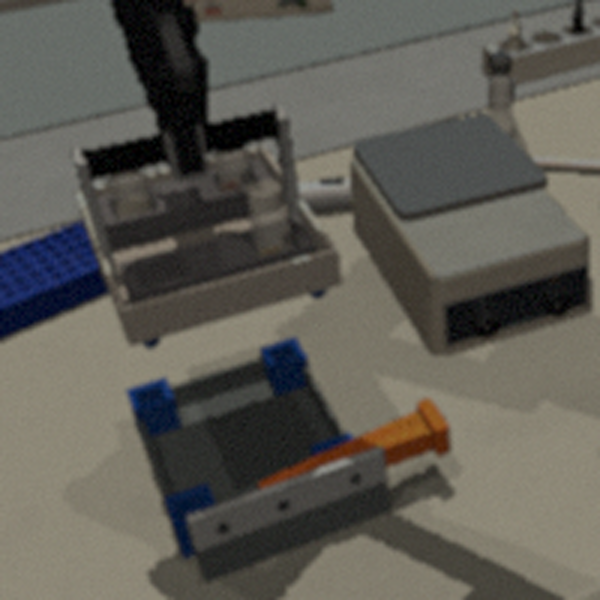

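View pics/top3.png

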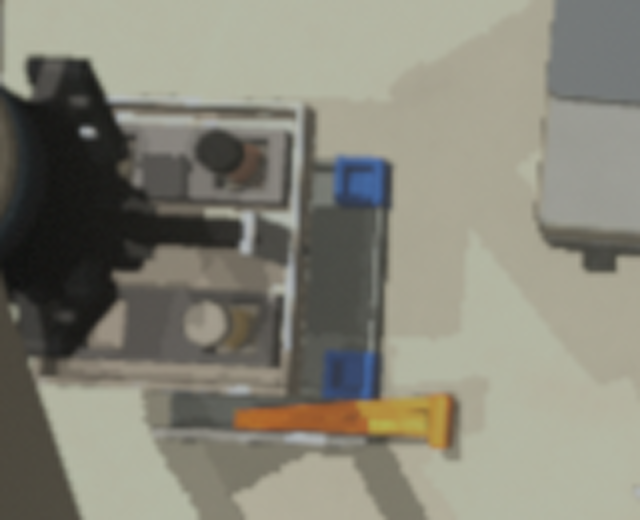

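```bash
python3 -m creep '0 0 0 0.3 0; 0 0 0 0.9 0; 0 0 0 1.7 0; 0 0 0 2.7 0; 0 0 0 3.7 0; 0 0 0 4.7 0; 0 0 0 5.7 0; 0 0 0 6.7 0; 0 0 0 7.7 0; 0 0 0 8.7 0; 0 0 0 9.6 0; 0 0 0 10.4 0; 0 0 0 11 0; 0 0 0 11.4 0; 0 0 0 11.7 0; 0 0 0 11.8 0; 0 0 0 11.8 0; 0 0 0 11.8 0'
python3 - <<'E'
from h import *
rel([558.2,324.2,267.5],-3.3)
for n in('scene','top'):
    p,d=grab_frame(n);np.save(f'pics/{n}4.npy',d);cv2.imwrite(f'pics/{n}4f.png',p)
    c=p[170:300,100:260] if n=='scene' else p[120:240,100:240]
    cv2.imwrite(f'pics/{n}4.png',cv2.resize(c,None,fx=5 if n=='scene' else 5,fy=4.6 if n=='scene' else 5,interpolation=cv2.INTER_CUBIC))
P=cloud('top',d)
reg=np.zeros(d.shape,bool);reg[120:240,100:240]=1
g=reg&(P[...,2]>74)&(P[...,2]<100)
print(np.median(P[g][:,2]),cv2.minAreaRect(P[g][:,:2].astype(np.float32)))
E
```

```text
clock: 12.8
eef_pos: [558.1, 324.0, 301.8]
tcp_rot: [-3.14, 0.001, -0.058]
contact_force: [-0.6, -0.4, -4.3]
opening: 0.147
now 12.8 [558.1 324.  301.8] [-3.1405e+00  1.0000e-03 -5.7600e-02] F [-0.6 -0.4 -4.3] T [ 0.03 -0.01  0.04] op 0.147
cm [ 0.01 -0.02  3.43] turn [-0.06  0.06 -0.  ]
88.99796804667119 ((575.9304809570312, 235.7659912109375), (169.1672821044922, 289.3607177734375), 14.0608549118042)
```

View pics/scene4.png

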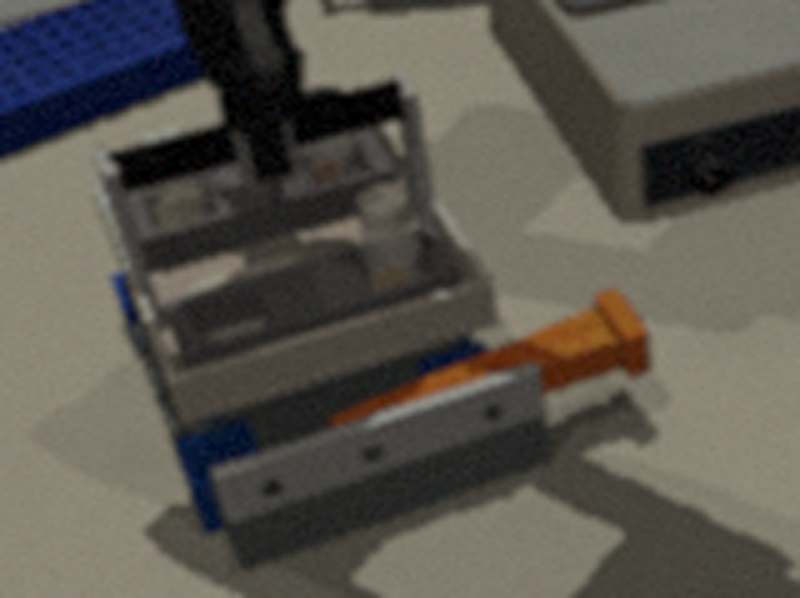

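View pics/top4.png

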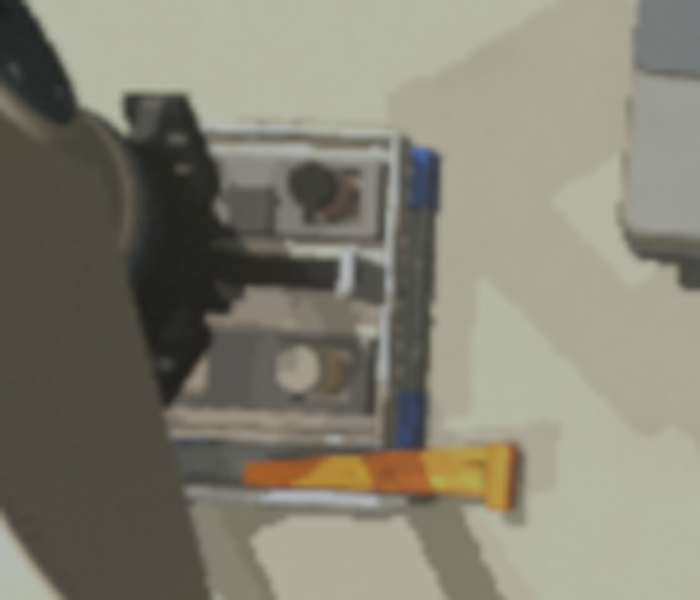

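```bash
python3 - <<'E'
from h import *
for x,y in((406,131),(387,450)): print(ray('top',100+(x+.5)/5-.5,120+(y+.5)/5-.5,92.3).round(1))
c=np.array([558.1,324]);t=np.radians(-3.3);R=np.array([[np.cos(t),-np.sin(t)],[np.sin(t),np.cos(t)]])
for q in((75,-65),(-75,-65)): print((c+R@np.array(q)).round(1))
# base check from scene cam: blue blocks
E
```

```text
[628.6 250.9  92.3]
[477.9 260.   92.3]
[629.2 254.8]
[479.5 263.4]
```

```bash
cat >> h.py <<'E'
def proj(n,P):
    i=camera_info(n);f=192/np.tan(np.radians(i['vertical_fov']/2));T=i['world_to_cam']
    q=np.asarray(P,float)@T[:3,:3].T+T[:3,3];return np.stack([q[:,0]/q[:,2]*f+i['cx'],q[:,1]/q[:,2]*f+i['cy']],1)
def place(L,c,yaw,z0):
    L=np.asarray(L,float);t=np.radians(yaw);return np.stack([c[0]+L[:,0]*np.cos(t)-L[:,1]*np.sin(t),c[1]+L[:,0]*np.sin(t)+L[:,1]*np.cos(t),L[:,2]+z0],1)
def sq(x,y,hx,hy,z): return [(x-hx,y-hy,z),(x+hx,y-hy,z),(x+hx,y+hy,z),(x-hx,y+hy,z)]
def overlay(n,img,box,k,items,out):
    a,b,c,d=box;im=cv2.resize(img[a:b,c:d],None,fx=k,fy=k,interpolation=cv2.INTER_CUBIC)
    for P,col in items:
        uv=(proj(n,P)-[c,a]+.5)*k-.5
        cv2.polylines(im,[np.round(uv*16).astype(np.int32)],True,col,1,cv2.LINE_AA,4)
    cv2.imwrite(out,im)
E
python3 - <<'E'
from h import *
B=([558.2,324.2],-3.3,0)
base=[(place(sq(sx*62,sy*52,9,9,32),*B),(0,255,255)) for sx in(-1,1) for sy in(-1,1)]+[(place(sq(0,0,76,66,32),*B),(0,0,255))]
def tray(c,y,z): return [(place(sq(0,0,75,65,38),c,y,z),(0,255,0)),(place(sq(0,0,7,57,100),c,y,z),(255,0,255))]
overlay('scene',cv2.imread('pics/scene0.png'),(190,300,100,240),5,base,'pics/o1.png')
overlay('top',cv2.imread('pics/top0.png'),(140,230,120,215),6,base,'pics/o2.png')
overlay('scene',cv2.imread('pics/scene4f.png'),(170,290,100,240),5,base+tray([558.1,324],-3.3,54.3),'pics/o3.png')
overlay('top',cv2.imread('pics/top4f.png'),(120,240,100,240),5,base+tray([558.1,324],-3.3,54.3),'pics/o4.png')
overlay('top',cv2.imread('pics/top0.png'),(135,245,240,385),5,tray([540.1,-127.6],27.6,0),'pics/o5.png')
overlay('scene',cv2.imread('pics/scene0.png'),(130,230,270,380),6,tray([540.1,-127.6],27.6,0),'pics/o6.png')
E
python3 -c "
import cv2,numpy as np
def pad(a,h,w):
    o=np.zeros((h,w,3),np.uint8);a=a[:h,:w];o[:a.shape[0],:a.shape[1]]=a;return o
"
```

```text
(no output)
```

View pics/o1.png

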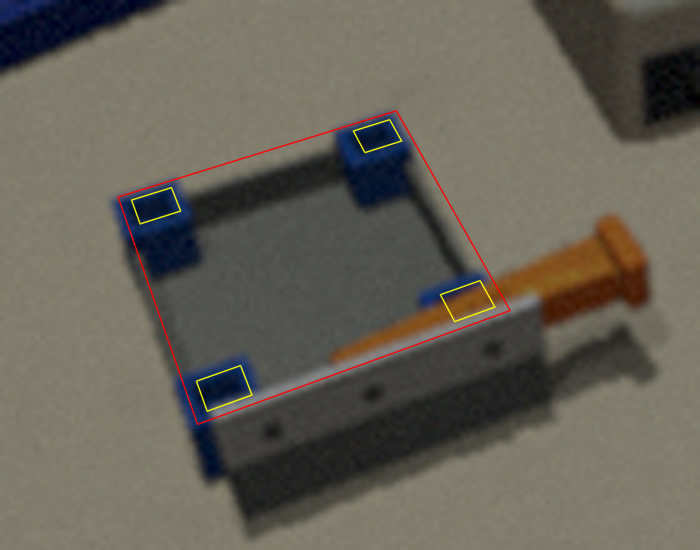

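View pics/o2.png

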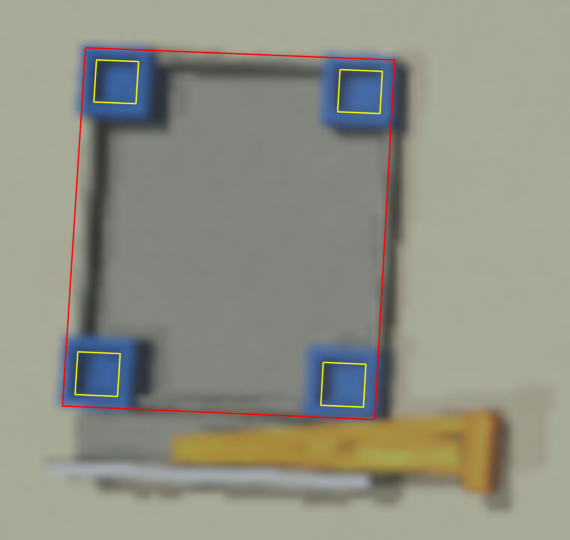

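View pics/o3.png

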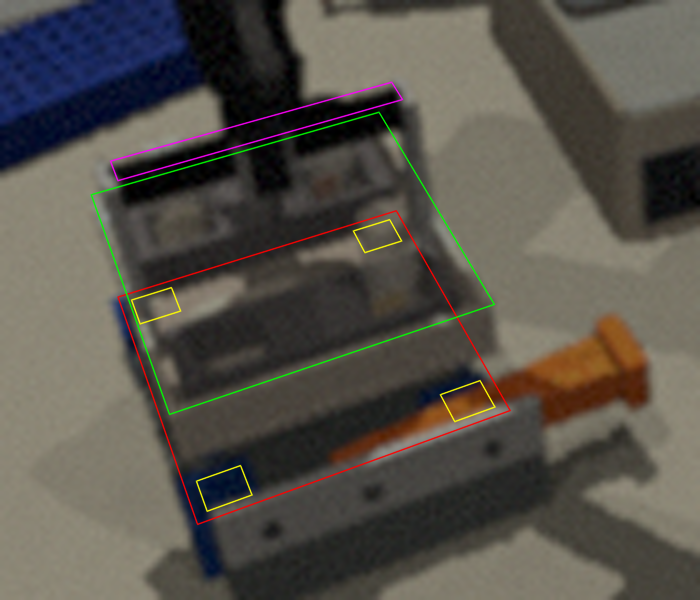

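View pics/o4.png

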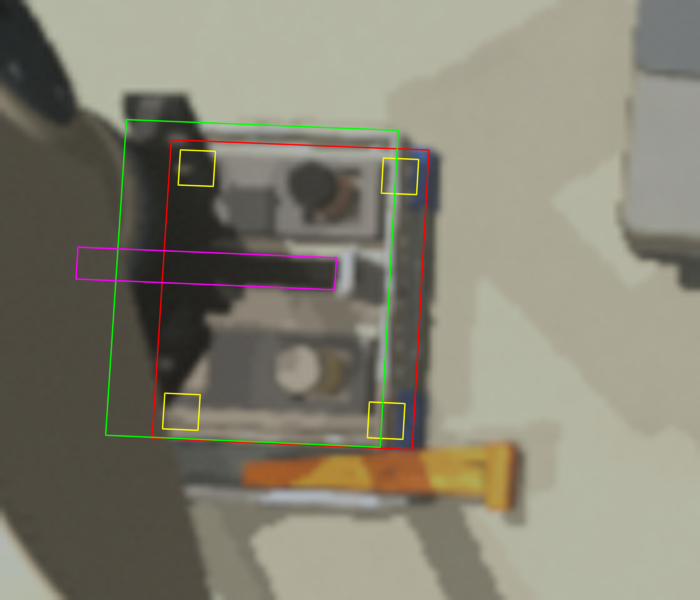

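View pics/o5.png

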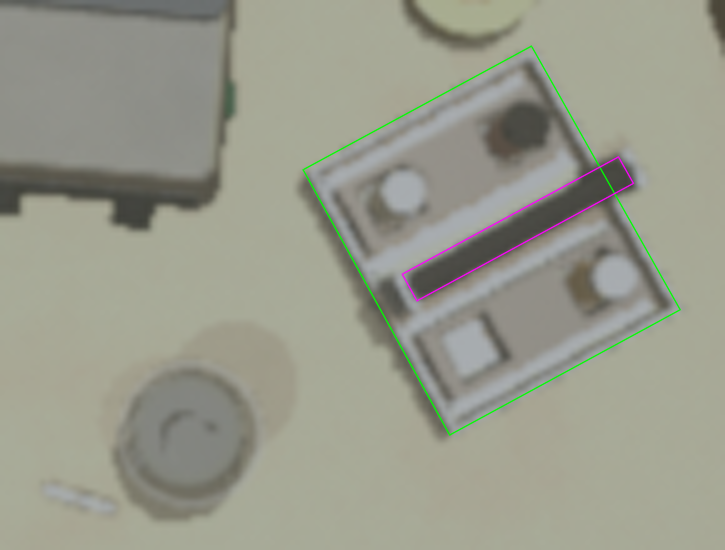

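View pics/o6.png

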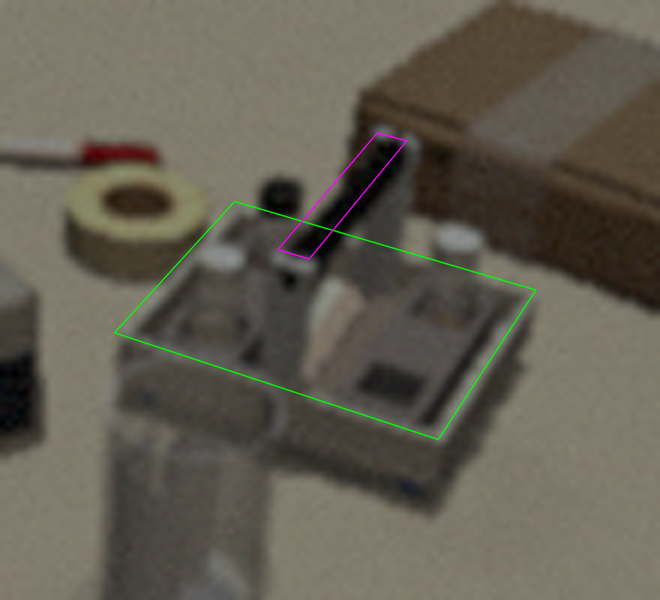

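```bash
python3 - <<'E'
from h import *
S=cloud('scene',np.load('pics/scene4.npy'));T=cloud('top',np.load('pics/top4.npy'))
c=np.array([558.1,324]);t=np.radians(-3.3);R=np.array([[np.cos(t),-np.sin(t)],[np.sin(t),np.cos(t)]])
for nm,P in(('scene',S),('top',T)):
    q=P.reshape(-1,3);q=q[~np.isnan(q[:,0])];l=np.c_[(q[:,:2]-c)@R,q[:,2]]
    for lab,m in dict(nearwall=(abs(l[:,0]+72)<5),farwall=(abs(l[:,0]-72)<5),right=(abs(l[:,1]+63)<4)).items():
        m=m&(abs(l[:,1])<70)&(abs(l[:,0])<80)&(l[:,2]>60)&(l[:,2]<110);z=l[m]
        if len(z)>5: print(nm,lab,len(z),np.percentile(z[:,2],[10,50,80,90,97]).round(1))
    m=(l[:,2]>135)&(l[:,2]<165)&(abs(l[:,0])<15)&(abs(l[:,1])<60)&(abs(l[:,1])>25)
    z=l[m]; 
    if len(z)>5: print(nm,'bar',len(z),np.percentile(z,[5,50,95],axis=0).round(1))
overlay('scene',cv2.imread('pics/scene4f.png'),(180,260,110,210),8,[],'pics/z.png')
E
```

```text
scene nearwall 547 [69.  81.1 89.9 91.5 92.4]
scene farwall 7 [78.8 85.4 91.2 91.5 91.6]
scene right 171 [ 73.   86.7  91.3  92.4 100.9]
scene bar 348 [[-10.7 -57.2 139.5]
 [ -7.4  27.  150.5]
 [  1.9  57.3 154.3]]
top nearwall 129 [69.3 90.4 92.6 93.6 94.3]
top farwall 213 [69.  80.1 91.6 92.8 93.8]
top right 279 [ 70.6  87.9  92.3  93.8 101.5]
top bar 105 [[ -5.5 -58.6 146.9]
 [  0.4 -43.9 154. ]
 [  7.1 -27.5 156.4]]
```

View pics/z.png

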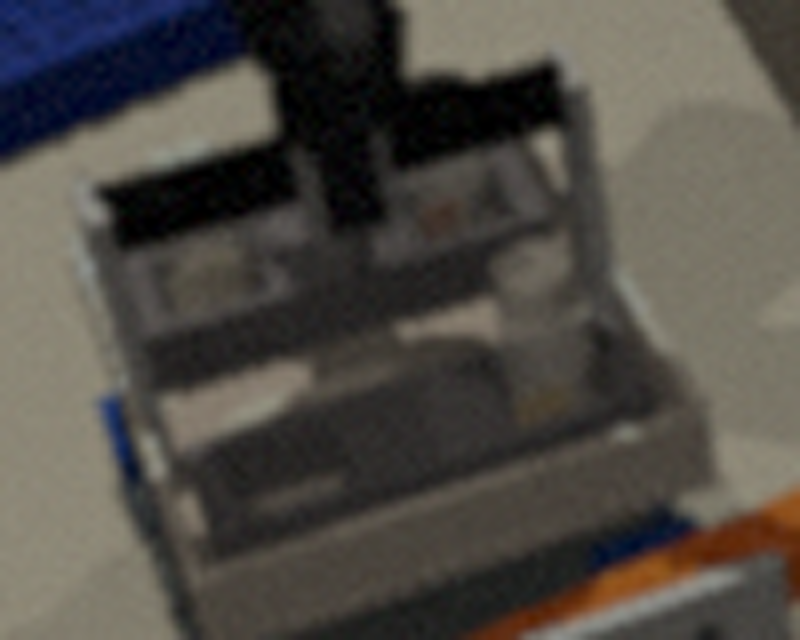

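```bash
python3 -m creep '0 0 -0.05 0.2 0; 0 0 -0.12 0.5 0; 0 0 -0.12 1 0; 0 0 -0.12 1.4 0; 0 0 -0.12 1.8 0; 0 0 -0.12 2.1 0; 0 0 -0.12 2.3 0; 0 0 -0.12 2.5 0; 0 0 -0.12 2.6 0; 0 0 -0.12 2.6 0; 0 0 -0.12 2.6 0'
python3 - <<'E'
from h import *
rel([558.2,325.2,267.5],-3.3)
for n in('scene','top'):
    p,d=grab_frame(n);np.save(f'pics/{n}5.npy',d);cv2.imwrite(f'pics/{n}5f.png',p)
overlay('scene',p*0+cv2.imread('pics/scene5f.png'),(190,290,110,230),6,[],'pics/s5.png')
E
```

```text
clock: 14.0
eef_pos: [558.2, 325.2, 275.9]
tcp_rot: [-3.14, 0.001, -0.058]
contact_force: [0.7, 0.7, -5.1]
opening: 0.147
now 14.0 [558.2 325.2 275.9] [-3.1404e+00  9.0000e-04 -5.7700e-02] F [ 0.7  0.7 -5.1] T [ 0.04  0.01 -0.04] op 0.147
cm [-0.    0.    0.84] turn [-0.07  0.05 -0.01]
```

View pics/s5.png

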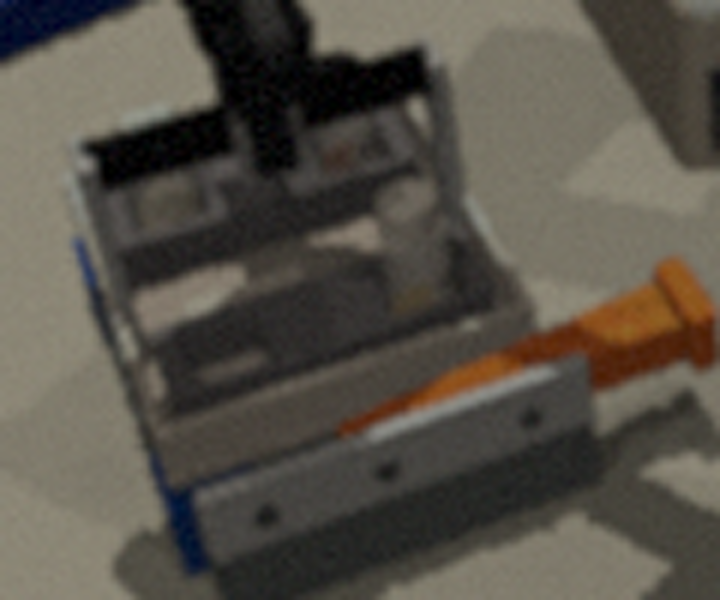

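Lug tips are about 3.6 mm into the sockets and the wrist still carries the full weight, so nothing is touching yet. I keep lowering in small steps.

```bash
python3 -m creep '0 0 0 0.1 0; 0 0 0 0.2 0; 0 0 0 0.3 0; 0 0 0 0.4 0; 0 0 0 0.45 0; 0 0 0 0.45 0'; python3 -m creep '0 0 0 0.05 0; 0 0 0 0.1 0; 0 0 0 0.15 0; 0 0 0 0.2 0; 0 0 0 0.2 0'
python3 - <<'E'
from h import *
rel([558.2,325.2,267.5],-3.3)
E
```

```text
clock: 14.7
eef_pos: [558.2, 325.2, 271.3]
tcp_rot: [-3.14, 0.001, -0.058]
contact_force: [0.2, -0.4, -5.5]
opening: 0.147
clock: 15.2
eef_pos: [558.2, 325.2, 269.3]
tcp_rot: [-3.141, 0.001, -0.058]
contact_force: [0.7, 0.8, -4.7]
opening: 0.15
now 15.2 [558.2 325.2 269.3] [-3.1405e+00  1.1000e-03 -5.7700e-02] F [ 0.7  0.8 -4.7] T [-0.02  0.   -0.02] op 0.15
cm [ 0.   -0.    0.18] turn [-0.06  0.07 -0.01]
```

```bash
python3 -m creep '0 0 0 0.05 0; 0 0 0 0.1 0; 0 0 0 0.15 0; 0 0 0 0.15 0; 0 0 0 0.15 0'; python3 -m creep '0 0 0 0.05 0; 0 0 0 0.1 0; 0 0 0 0.1 0; 0 0 0 0.1 0'
```

```text
clock: 15.7
eef_pos: [558.1, 325.2, 267.8]
tcp_rot: [-3.141, 0.001, -0.058]
contact_force: [-0.7, 0.3, -3.1]
opening: 0.147
clock: 16.1
eef_pos: [558.0, 325.2, 267.6]
tcp_rot: [-3.14, 0.001, -0.058]
contact_force: [-4.0, -1.9, 6.4]
opening: 0.145
```

```bash
python3 -m creep '25 0 0 -0.05 0; 25 0 0 -0.05 0; 30 0 0 -0.05 0; 50 0 0 -0.05 0; 70 0 0 -0.05 0; 90 0 0 -0.05 0; 100 0 0 -0.05 0; 100 0 0 -0.05 0; 100 0 0 -0.05 0; 100 0 0 -0.05 0'
python3 - <<'E'
from h import *
rel([558.2,325.2,267.5],-3.3)
p,d=grab_frame('scene');np.save('pics/scene6.npy',d);cv2.imwrite('pics/scene6f.png',p)
overlay('scene',p,(190,290,110,230),6,[],'pics/s6.png')
S=cloud('scene',d);c=np.array([558.2,325.2]);t=np.radians(-3.3);R=np.array([[np.cos(t),-np.sin(t)],[np.sin(t),np.cos(t)]])
q=S.reshape(-1,3);q=q[~np.isnan(q[:,0])];l=np.c_[(q[:,:2]-c)@R,q[:,2]]
for lab,m in dict(near=(abs(l[:,0]+72)<5)&(abs(l[:,1])<68),right=(abs(l[:,1]+63)<4)&(abs(l[:,0])<68),left=(abs(l[:,1]-63)<4)&(abs(l[:,0])<68),far=(abs(l[:,0]-72)<5)&(abs(l[:,1])<68)).items():
    z=l[m&(l[:,2]>30)&(l[:,2]<80)];print(lab,len(z),np.percentile(z[:,2],[50,80,90,97]).round(1))
E
```

```text
clock: 17.1
eef_pos: [558.0, 325.2, 268.0]
tcp_rot: [-3.141, 0.001, -0.058]
contact_force: [-0.6, -0.6, 0.2]
opening: 0.998
now 17.1 [558.  325.2 268. ] [-3.1405e+00  1.4000e-03 -5.7600e-02] F [-0.6 -0.6  0.2] T [ 0.03 -0.   -0.03] op 0.998
cm [0.02 0.   0.05] turn [-0.06  0.08 -0.  ]
near 328 [51.8 56.8 57.8 58.3]
right 132 [53.4 57.3 58.2 72.4]
left 142 [56.5 58.3 64.4 74.8]
far 5 [31.6 56.4 56.7 57. ]
```

View pics/s6.png

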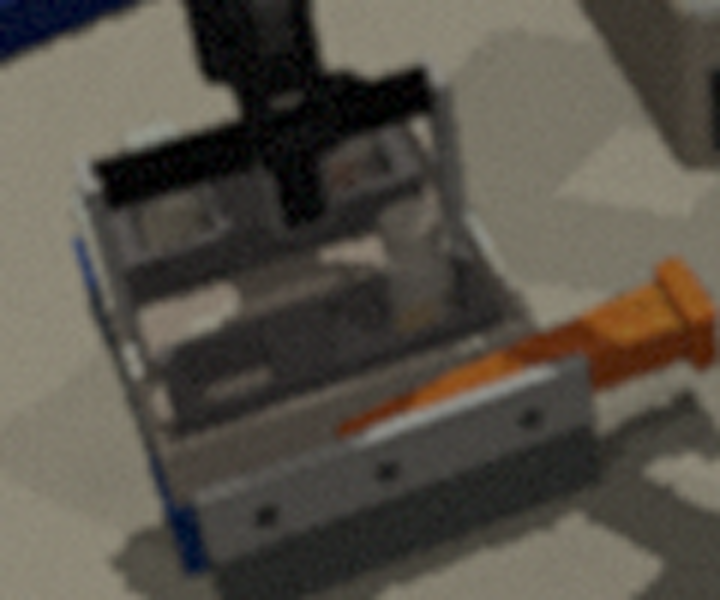

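```bash
python3 -m creep '100 0 0 -0.3 0; 100 0 0 -1 0; 100 0 0 -2 0; 100 0 0 -3.5 0; 100 0 0 -5.5 0; 100 0 0 -7.5 0; 100 0 0 -9.5 0; 50 0 0 -11 0; 0 0 0 -12 0; 0 0 0 -12 0'
python3 - <<'E'
from h import *
rel([460.5,157.9,390],-3.3)
for n in('scene','top'):
    p,d=grab_frame(n);cv2.imwrite(f'pics/{n}7f.png',p)
    overlay(n,p,(190,290,110,230) if n=='scene' else (130,230,110,230),6,[],f'pics/{n}7.png')
E
```

```text
clock: 18.15
eef_pos: [558.4, 325.3, 390.0]
tcp_rot: [-3.139, -0.001, -0.058]
contact_force: [-0.3, 0.0, -0.9]
opening: 0.515
now 18.15 [558.4 325.3 390. ] [-3.139e+00 -1.000e-03 -5.760e-02] F [-0.3  0.  -0.9] T [-0.   -0.03  0.02] op 0.515
cm [-8.81 17.27 -0.06] turn [-0.15 -0.06  0.  ]
```

View pics/scene7.png

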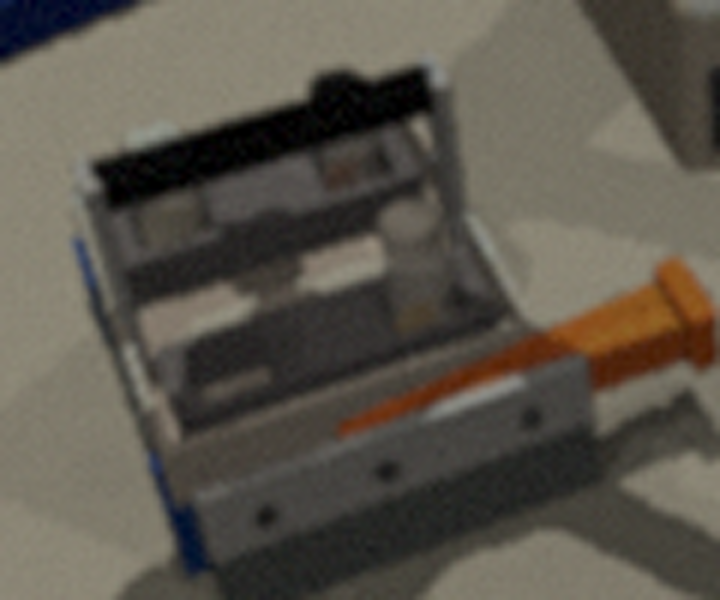

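The tray sits free on the base with its vials upright; the wedge head is at crop (685,310). Next I go round to the head.

```bash
python3 -m creep '0 -0.4 0.8 0 0; 0 -1.5 2.9 0 0; 0 -2.9 5.7 0 0; 0 -4.4 8.6 0 0; 0 -5.9 11.5 0 0; 0 -7.3 14.4 0 0; 0 -8.4 16.5 0 0; 0 -8.8 17.3 0.2 0; 0 -8.8 17.3 1 0; 0 -8.8 17.3 3 0; 0 -8.8 17.3 5.5 0; 0 -8.8 17.3 8 0; 0 -8.8 17.3 10.5 0; 0 -8.8 17.3 13 0; 0 -8.8 17.3 15 0; 0 -8.8 17.3 16.5 0; 0 -8.8 17.3 17.3 0; 0 -8.8 17.3 17.6 0; 0 -8.8 17.3 17.6 0'
python3 - <<'E'
from h import *
rel([460.5,157.9,213],-3.3)
p,d=grab_frame('scene');cv2.imwrite('pics/s8.png',cv2.resize(p[160:300,110:290],None,fx=4,fy=4,interpolation=cv2.INTER_CUBIC))
E
```

```text
clock: 20.15
eef_pos: [460.0, 157.8, 211.4]
tcp_rot: [-3.141, 0.002, -0.057]
contact_force: [-0.2, 0.7, 1.7]
opening: -0.001
now 20.15 [460.  157.8 211.4] [-3.1408e+00  2.1000e-03 -5.7400e-02] F [-0.2  0.7  1.7] T [-0.04 -0.01  0.02] op -0.001
cm [ 0.05 -0.01 -0.16] turn [-0.04  0.12  0.01]
```

View pics/s8.png

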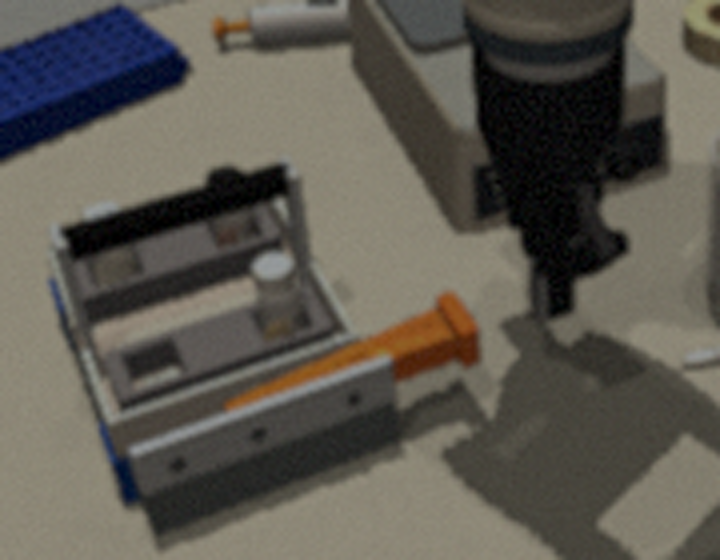

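The shut fingers stand (crop 555,310) to the -y side of the orange head (465,330), at the head's height. Next I push along +y.

```bash
python3 -m creep '0 0.05 -0.3 0 0; 0 0.05 -1 0 0; 0 0.05 -1.8 0 0; 0 0.05 -2.6 0 0; 0 0.05 -3 0 0; 0 0.05 -3.3 0 0; 0 0.05 -3.6 0 0; 0 0.05 -3.9 0 0; 0 0.05 -4.2 0 0'; python3 -m creep '0 0 -0.3 0 0; 0 0 -0.6 0 0; 0 0 -0.9 0 0; 0 0 -1.2 0 0; 0 0 -1.5 0 0; 0 0 -1.7 0 0'
```

```text
clock: 21.1
eef_pos: [462.9, 199.5, 211.8]
tcp_rot: [-3.142, 0.002, -0.057]
contact_force: [1.2, -6.0, 1.9]
opening: -0.003
clock: 21.7
eef_pos: [463.9, 216.1, 211.8]
tcp_rot: [3.141, 0.002, -0.057]
contact_force: [0.8, -5.1, 2.1]
opening: -0.001
```

```bash
python3 -m creep '0 0 -0.2 0 0; 0 0 -0.4 0 0; 0 0 -0.6 0 0; 0 0 -0.8 0 0; 0 0 -0.9 0 0; 0 0 -1 0 0; 0 0 -1 0 0'; python3 -m creep '0 0 -0.1 0 0; 0 0 -0.2 0 0; 0 0 -0.3 0 0; 0 0 -0.3 0 0'
python3 - <<'E'
from h import *
rel([460.5,231,211.4],-3.3)
p,d=grab_frame('scene');cv2.imwrite('pics/s9.png',cv2.resize(p[160:300,110:290],None,fx=4,fy=4,interpolation=cv2.INTER_CUBIC))
E
```

```text
clock: 22.4
eef_pos: [464.5, 225.5, 211.8]
tcp_rot: [3.139, 0.002, -0.057]
contact_force: [0.9, -5.2, 3.0]
opening: -0.002
clock: 22.8
eef_pos: [464.6, 227.9, 211.8]
tcp_rot: [3.138, 0.003, -0.057]
contact_force: [1.2, -6.4, 2.3]
opening: -0.002
now 22.8 [464.6 227.9 211.8] [ 3.1382e+00  2.7000e-03 -5.6700e-02] F [ 1.2 -6.4  2.3] T [-0.92 -0.1   0.  ] op -0.002
cm [-0.43 -0.28  0.04] turn [0.19 0.16 0.05]
```

View pics/s9.png

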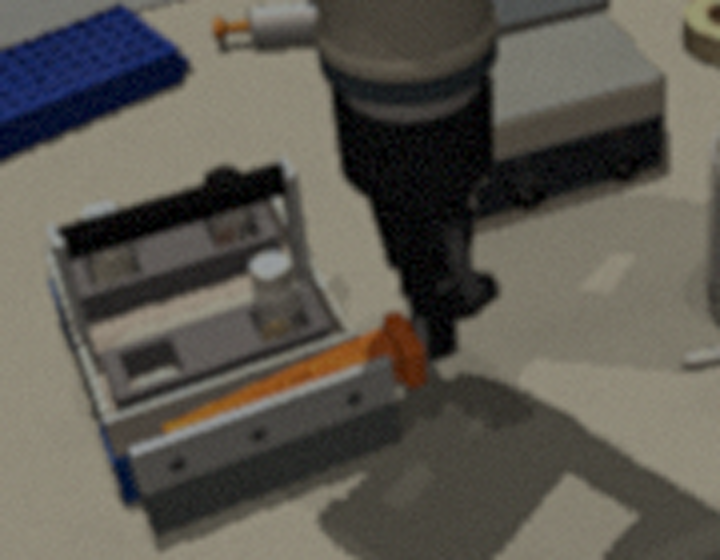

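```bash
python3 -m creep '0 0 -0.1 0 0; 0 0 -0.2 0 0; 0 0 -0.3 0 0; 0 0 -0.3 0 0'; python3 -m creep '0 0 -0.1 0 0; 0 0 -0.2 0 0; 0 0 -0.2 0 0'
```

```text
clock: 23.25
eef_pos: [464.8, 230.4, 211.9]
tcp_rot: [3.137, 0.003, -0.057]
contact_force: [1.4, -6.1, 2.4]
opening: -0.001
clock: 23.55
eef_pos: [464.9, 231.8, 211.9]
tcp_rot: [3.136, 0.003, -0.056]
contact_force: [1.4, -6.8, 3.4]
opening: 0.002
```

```bash
python3 -m creep '0 0 -0.1 0 0; 0 0 -0.2 0 0; 0 0 -0.2 0 0'; python3 -m creep '0 0 -0.1 0 0; 0 0 -0.2 0 0; 0 0 -0.2 0 0'
python3 - <<'E'
from h import *
rel([460.5,231,211.4],-3.3)
p,d=grab_frame('scene');cv2.imwrite('pics/s10.png',cv2.resize(p[200:280,120:240],None,fx=6,fy=6,interpolation=cv2.INTER_CUBIC))
E
```

```text
clock: 23.85
eef_pos: [465.1, 233.0, 211.9]
tcp_rot: [3.134, 0.004, -0.056]
contact_force: [0.7, -6.8, 2.4]
opening: 0.001
clock: 24.15
eef_pos: [465.1, 233.6, 211.9]
tcp_rot: [3.131, 0.004, -0.055]
contact_force: [2.1, -13.4, 5.6]
opening: -0.001
now 24.15 [465.1 233.6 211.9] [ 3.1313  0.0044 -0.0554] F [  2.1 -13.4   5.6] T [-2.11 -0.34 -0.04] op -0.001
cm [-0.45  0.29  0.05] turn [0.59 0.25 0.12]
```

View pics/s10.png

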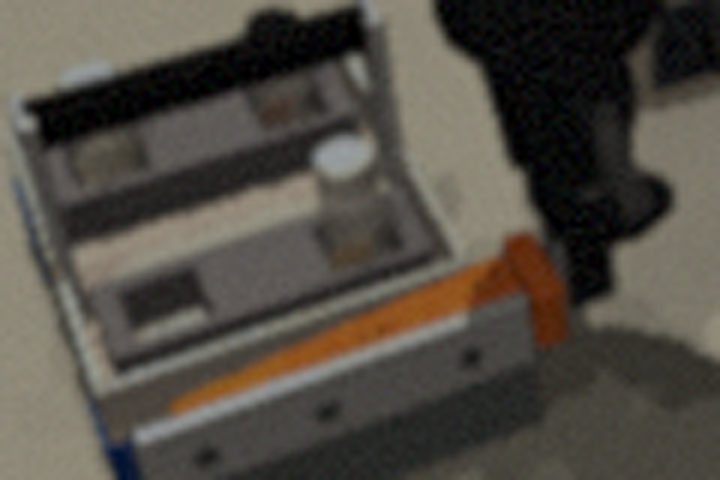

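The head is against the guide end (crop 535,300) and the force has doubled to 13 N. One more small push should confirm the end stop.

```bash
python3 -m creep '0 0 -0.1 0 0; 0 0 -0.2 0 0; 0 0 -0.2 0 0; 0 0 -0.2 0 0'
```

```text
clock: 24.6
eef_pos: [465.3, 234.1, 211.9]
tcp_rot: [3.128, 0.005, -0.055]
contact_force: [2.6, -13.8, 6.0]
opening: 0.003
```

```bash
python3 -m creep '0 0 -0.1 0 0; 0 0 -0.2 0 0; 0 0 -0.3 0 0; 0 0 -0.4 0 0; 0 0 -0.4 0 0'
```

```text
clock: 25.1
eef_pos: [465.4, 235.2, 211.9]
tcp_rot: [3.122, 0.006, -0.053]
contact_force: [4.1, -25.8, 9.8]
opening: -0.003
```

A firm stop at 26 N with the fingertips no longer advancing: this is the end stop. Now I back off and clear.

```bash
python3 -m creep '0 0 0.5 0 0; 0 0 1.5 0 0; 0 0 3 0 0; 0 0 4.5 0 0; 0 0 6 0 0; 0 0 7 0 0; 0 0 7 -2 0; 0 0 7 -5 0; 0 0 7 -9 0; 0 0 7 -13 0; 0 0 7 -17 0; 0 0 7 -19 0; 0 0 7 -20 0; 0 0 7 -20 0'
python3 - <<'E'
from h import *
rel([460.5,158,411],-3.3)
for n in('scene','top'):
    p,d=grab_frame(n);cv2.imwrite(f'pics/{n}11f.png',p);np.save(f'pics/{n}11.npy',d)
P=cloud('top',d)
p0=cv2.imread('pics/top0.png')
cv2.imwrite('pics/s11.png',cv2.resize(cv2.imread('pics/scene11f.png')[190:280,110:240],None,fx=6,fy=6,interpolation=cv2.INTER_CUBIC))
cv2.imwrite('pics/t11.png',cv2.resize(p[100:250,100:390],None,fx=2.7,fy=2.7,interpolation=cv2.INTER_CUBIC))
S=cloud('scene',np.load('pics/scene11.npy'));c=np.array([558.2,325.2]);t=np.radians(-3.3);R=np.array([[np.cos(t),-np.sin(t)],[np.sin(t),np.cos(t)]])
for nm,X in(('scene',S),('top',P)):
    q=X.reshape(-1,3);q=q[~np.isnan(q[:,0])];l=np.c_[(q[:,:2]-c)@R,q[:,2]]
    for lab,m in dict(near=(abs(l[:,0]+72)<5)&(abs(l[:,1])<68),right=(abs(l[:,1]+63)<4)&(abs(l[:,0])<68),far=(abs(l[:,0]-72)<5)&(abs(l[:,1])<68)).items():
        z=l[m&(l[:,2]>30)&(l[:,2]<80)];
        if len(z): print(nm,lab,len(z),np.percentile(z[:,2],[50,80,90,97]).round(1))
    im=cv2.imread(f'pics/{nm}11f.png');hs=cv2.cvtColor(im,cv2.COLOR_BGR2HSV)
    mo=(hs[...,0]>5)&(hs[...,0]<30)&(hs[...,1]>150)
    z=X[mo];z=z[~np.isnan(z[:,0])];z=np.c_[(z[:,:2]-c)@R,z[:,2]];z=z[(abs(z[:,0]+88)<25)&(abs(z[:,1])<140)]
    print(nm,'wedge ymin',np.percentile(z[:,1],[1,5,10,50,99]).round(1))
E
```

```text
clock: 26.5
eef_pos: [463.3, 168.8, 414.0]
tcp_rot: [3.123, 0.005, -0.054]
contact_force: [-0.7, 0.1, 0.2]
opening: -0.001
now 26.5 [463.3 168.8 414. ] [ 3.1233  0.0045 -0.0535] F [-0.7  0.1  0.2] T [-0.02  0.   -0.04] op -0.001
cm [-0.22  1.09  0.32] turn [1.05 0.26 0.23]
scene near 371 [52.9 56.8 57.8 58.3]
scene right 118 [53.1 57.4 58.4 69. ]
scene far 9 [54.2 56.8 57.4 57.7]
scene wedge ymin [-127.8  -82.4  -80.3  -49.1   40.7]
top right 2 [44.6 51.6 53.9 55.6]
top far 270 [42.4 57.7 58.5 59.4]Traceback (most recent call last):
  File "<stdin>", line 18, in <module>
    return _quantile_unchecked(
        a, q, axis, out, overwrite_input, method, keepdims, weights)
    return _ureduce(a,
                    func=_quantile_ureduce_func,
    ...<5 lines>...
                    overwrite_input=overwrite_input,
                    method=method)
    r = func(a, **kwargs)
    result = _quantile(arr,
                       quantiles=q,
    ...<2 lines>...
                       out=out,
                       weights=wgt)
    slices_having_nans = np.isnan(arr[-1, ...])
                                  ~~~^^^^^^^^^
IndexError: index -1 is out of bounds for axis 0 with size 0
```

View pics/s11.png

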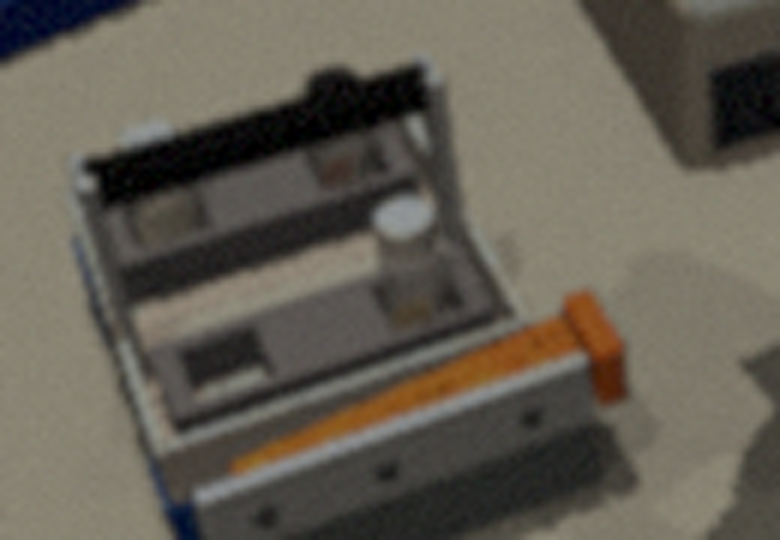

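View pics/t11.png

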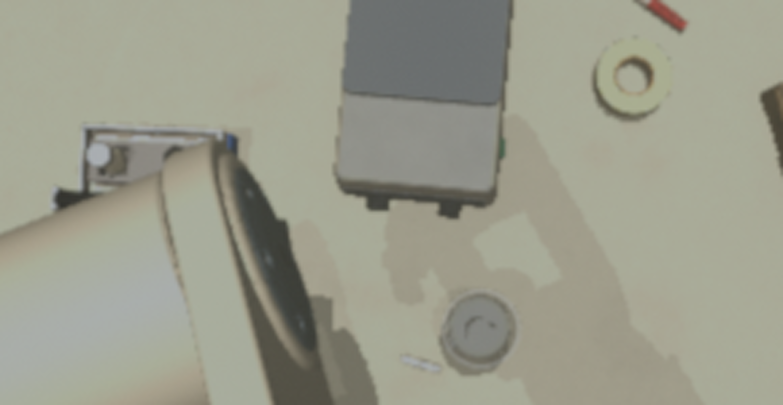

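```bash
python3 - <<'E'
from h import *
c=np.array([558.2,324.4]);t=np.radians(-3.3);R=np.array([[np.cos(t),-np.sin(t)],[np.sin(t),np.cos(t)]])
for x,y in((592,292),(624,346)):
    w=ray('scene',110+(x+.5)/6-.5,190+(y+.5)/6-.5,63);print(((w[:2]-c)@R).round(1))
a=cv2.imread('pics/scene11f.png')
print(sense()['qvel'].round(3))
E
```

```text
[-76.1 -84. ]
[-105.8  -83.6]
[ 0.003  0.013  0.008 -0.001  0.001  0.003]
```

```bash
python3 -c "from rig import sign_off; print(sign_off())"
```

```text
the job is handed in; nothing more can be done
None
```

I lifted the tray by its handle, lowered it into the base sockets and released it. I then pushed the wedge home, backed the arm clear, and handed the job in at about 26.6 s. `sign_off` reported no verdict.

**Tray:** The last depth readings put the wall tops at 58 mm, which is the fully seated height, and the tray is level. Contact came at the expected height, and the highest wrist reading while seating it was about 6 N.

**Vials:** All three were in their wells in the last view of the side camera. I judged them upright by eye and did not measure their heights.

**Wedge:** It met a firm stop at 26 N, where the fingertips stopped advancing. The picture shows the head closed against the guide. I measured its face at y about -84 mm in the base frame, against -87 mm nominal for fully home. That 3 mm is slightly more than the 2 mm camera calibration error.

**Other objects:** The beaker, film roll and stir bar looked unmoved in the last top view; I judged this by eye too.

**Did not fit or was not checked:**
- Before seating, the camera overlay showed the tray 1 to 3.9 mm towards -y of where I expected it. I corrected by about 1 mm and the lugs went in without side force.
- In the final top view the arm hid most of the tray and the wedge, so the closing wedge check rests on the side camera alone and the tray check rests mostly on it.

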